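Close a pastel stock tub with its hook-and-clip lid

ROBOT

A 6-joint arm with a two-finger parallel gripper is mounted at the origin on the work surface. World frame = base frame: x ahead of the robot, y to its left, z up, the work surface at z = 0. Lengths are in m, angles in rad, forces in N, time in s.
With the tool pointing down it reaches from about 0.35 to 0.975 m from the base axis. Payload 4.9 kg.
Tool frame: the origin (TCP) lies midway between the tips of the shut fingers; the grasp point (between the pads) lies 19 mm behind it; z points along the fingers, y is the direction in which the jaws open and shut (so a half turn about z gives the same grasp; the last joint's range is limited). The gripper opens to 85 mm and grips with 20 to 120 N. Pads are 22 mm wide; open, the fingers measure 114 mm over their backs; the gripper's body (76 mm by 85 mm) begins 54 mm behind the grasp point. The pads swing forward as they close: fully open they stand 13 mm farther back than shut.
Start: joints at [-1.247, 0.053, 1.613, -0, 1.476, -0.119], TCP at [0.268, -0.565, 0.231] pointing down, gripper open.
Joint ranges: [-3.01, 3.01], [-1.01, 2.22], [0.06, 2.58], [-1.02, 4.17], [0.09, 2.62], [-3.14, 3.14]. Speed limits (rad/s): [2.57, 2.57, 3.14, 3.14, 3.14, 3.14].

INTERFACE

Orientations are given as a unit quaternion [w, x, y, z].
In Python, from plant import state, grab_frame, camera_params, job_done, boxes_of gives the robot as it stands.
- The arm moves only by the tool step_arm, never from a script. Its argument "steps" is a list of rows, each a list of 4 numbers: the shift along the tool's x, y, z in mm, then the turn about the tool's z in degrees. A call has 1 to 8 rows; each row shifts and turns the pose as measured when the row begins, along the tool's axes as they then stand; what a row does not reach is not made up. A row lasts 1/10 s, in which the tool goes at most 50 mm and 8.59 degrees, less where a joint would pass 70% of its speed; a pose out of reach is approached as far as the arm can. A call is refused whole if a number of a shift passes 50 or a number of a turn 8.59, either way. A call with a gripper value outside its range is refused whole. "claw" is the opening in per cent of the stroke, from 0 (shut) to 100 (fully open), set as the call begins (left out, the last holds). The fingers move at their own pace and stop on an object; the grip force is fixed at half the most. Time passes only in rows, so rows that do not move let the fingers close. It gives the time, the measured TCP pose, the force and the opening at its end, in the units of the state.
- state(): the state, without advancing time (a new reading comes with each control period).
- grab_frame(name): name is "scene" or "top"; returns (picture, depth): 400x640x3 uint8, red, green, blue; 400x640 float32, m along the optical axis (not along the pixel's ray), 0 where there is no reading.
- camera_params(name): a dict with "mtx" (3x3 intrinsics, pixels), "k1" (the pictures are not rectified: a ray, as slopes to the right and down, at radius r is drawn at 1 + k1 r^2 times it, then the intrinsics apply), "extrinsics" (4x4, takes a point from camera to world coordinates). Camera axes: x right, y down, z forward; pixel columns grow to the right and rows downward; lengths in m; the calibration is good to about 2 mm. A picture is of the moment at which its call begins. camera_params takes no time and is no camera call.
- job_done(): hands the job in, once; it reports no verdict.
Trained networks look in the newest picture that a camera, given by its name, has taken for a name from the list of things; names that differ only in an ending like _2 or _b are one class to them, and where a whole thing is asked for, a point or a joint stands for the part that bears it (a point fixed in the world has none). Each returns a list of dicts, best first, with "p" (0 to 1); they miss things now and then, are a little off and sometimes report something else, mostly with a low value. They report only what shows in the picture. A call takes as long as a camera call.
- boxes_of(camera, label): "box" ([left, top, width, height] in pixels, round what is visible of it).
The state is a dict: "time": time; "joint_pos": joint angles; "joint_vel": joint speeds; "joint_efforts": joint torques, N m; "tool_pos": TCP position; "tool_rot": TCP orientation; "contact_force": force on the tool from outside, world axes, zero at the start; "ft_torque": the same for the moment, N m; "gripper_width": opening from 0.0 (shut) to 1.0 (fully open).
Only numpy, scipy, OpenCV 4.12 (cv2) and the standard library are available. Lean on these libraries where they do the work, as an engineer would, in place of code of your own. Each camera call takes 0.05 s, during which the arm holds its last target. There are 200 camera calls.

TASK

Close the open tub of pastel stubs that stands in the wooden tray, using the big lid lying on the board: tilt the lid and hook the lip of its plain end under one short end of the tub's rim, then lay it down and press the other end firmly, over each clip, until both clips have snapped under the rim. Leave the closed tub upright in its tray and do not disturb anything else.

Things in the scene. Friction and masses are not known exactly. Their poses are not given: they have to be found in the camera images.
- tub: Open off-white plastic tub of yellow pastel stubs, about 0.7 kg, loose in the wooden tray. Origin: middle of its underside, z up, x along its length. 66 mm high; its rim is a flat flange, 150 (x) by 104 (y) mm outside, 4 mm thick (62 to 66 mm up), overhanging the walls by 8 mm. Its two short ends are alike. The stubs stay 10 mm below the rim.
- tub_rim (a point): Middle of the tub's mouth, level with the top face of its rim (66 mm above the tub's origin); axes as the tub's.
- lid: The big lid, same plastic, about 90 g, right way up on the board. Origin: middle of the underside of its top plate (17 mm above the board; on the rim's top face when closed), z up, x along its length. Plate 158 by 113 by 3 mm; on its middle a moulded grip 90 (x) by 30 (y) mm, 18 mm high. Long sides: skirts 9 mm deep, 2 mm clear of the rim. It starts with its plain end (-x) towards the robot, within 30 degrees.
- lid_hook (a point): Top face near the plain end (lid x -70, y 0, z 3 mm). Below it a stiff end skirt (inner face at x -76 mm, down to z -17 mm) bears a rigid inward lip, 64 mm wide, its tip at x -69.5 mm. The lip's top falls from z -5 mm at the skirt to -7.3 mm at the tip: the rim's end slides in above it with the lid tilted 8 to 20 degrees, plain end low, never straight down.
- lid_corner_l (a point): On the lid's top face by the left clip (lid x 60, y 32, z 3 mm): the place to press. The clip is at the lid's +x end, 26 mm wide, with a thumb lip out to x 87 mm. A springy rubber seal under this end stands 3 mm below the plate: a clip end merely brought down to the rim springs up again, and once snapped it stands about 1 mm above the rim.
- lid_corner_r (a point): The same by the right clip (lid x 60, y -32, z 3 mm).
- lid_clip_l (a joint): Outward flex of the left clip, m: 0 at rest and again when snapped under the rim, about 0.002 to 0.003 while it rides over the rim's edge. Its inward ramp begins 16 mm below the plate; its catch ends 5 mm below the plate. Pressing a corner until it snaps takes about 10 to 22 N.
- lid_clip_r (a joint): The same for the right clip.
- tray: Shallow wooden stock tray, fixed, 250 by 190 mm, 34 mm high, walls and floor 10 mm thick, in which the tub stands. Origin at the middle of its underside.
- board: Plywood board, fixed, 240 by 280 by 12 mm, on which the two lids lie. Origin at the middle of its underside.
- small_lid: A smaller lid, 104 by 80 mm, for another tub: leave it. Origin at the middle of its underside.
- closed_tub: A tub of the same kind already closed, 87 mm high: leave it; it shows what a closed lid looks like. Origin at the middle of its underside.
- nested_tubs: A stack of four empty nested tubs, 116 mm high: leave it. Origin at the middle of its underside.
- pigment_jar: Glass jar of pigment, 64 mm across, 90 mm high: leave it. Origin at the middle of its underside.
- palette_knife: Palette knife, 200 mm, lying: leave it. Origin at its middle.
- dust_brush: Brush, 200 mm, lying: leave it. Origin at its middle.
- chalk_block: Block of chalk, 45 by 30 by 22 mm: leave it. Origin at the middle of its underside.

How it is judged:
At the end, for the whole second after the job is handed in: The big lid lies closed on the tub: its top lies flat on the rim (both clip corners and the plain end within 3 mm of home, lid centred and aligned), both clips sprung back, the tub upright and still in its tray, all at rest (value of joint each of lid_clip_l, lid_clip_r below 0.0012 m and z of lid_corner_l in the frame of tub_rim between 0 and 0.006 m and z of lid_corner_r in the frame of tub_rim between 0 and 0.006 m and z of lid_hook in the frame of tub_rim between 0 and 0.006 m and distance between lid and tub_rim below 0.006 m and angle between the x axis of lid and the x axis of tub, either way round below 0.1 rad and angle between tub's own z axis and vertical below 0.03 rad and horizontal distance between tub and tray below 0.06 m and z of tub in the frame of tray below 0.013 m and linear speed of each of lid, tub below 0.01 m/s); the robot touches nothing.
It fails at once if one of the other things on the bench is shifted by more than 20 mm (distance of any of small_lid, closed_tub, nested_tubs, pigment_jar, palette_knife, dust_brush, chalk_block from where it was at the start of the episode above 0.02 m).
It also fails if it takes over 61 s, if anything falls off the work surface, if the arm or the gripper's body presses on something with over 40 N, if the wrist force passes 120 N, or if a joint passes its speed limit or range.

## Working session

There is one attempt and no reset: what is moved stays moved. The work goes in short steps, Python scripts to look and compute and a tool call to move; the robot and the scene stay as the last step left them, time stands still between calls to the robot, and variables do not carry over. Pictures are saved under pics/ and viewed, about 8 in all and at most 12, crops included, and the job is handed in when it is done.

Besides the shell and the picture viewer there is one more tool, called after "Request:" as name(argument=value, ...) on one line, values as JSON. step_arm: Moves the arm, as the interface text tells. Its arguments: {"type":"object","properties":{"steps":{"type":"array"},"claw":{"type":"number"}},"required":["steps"]}

```bash
mkdir -p pics; ls; python3 - <<'E'
from plant import *
import cv2,numpy as np
print(state())
for n in("scene","top"):
    p,d=grab_frame(n); cv2.imwrite(f"pics/{n}0.png",p[:,:,::-1]); np.savez(f"{n}0.npz",p=p,d=d)
    print(n,camera_params(n))
    for l in("lid","tub","tray","small_lid"):
        print(l,[(b["box"],round(b["p"],2)) for b in boxes_of(n,l)[:2]])
E
```

```text
pics
{'time': 0.0, 'joint_pos': array([-1.24701276e+00,  5.33911543e-02,  1.61429159e+00,  2.77578906e-05,
        1.47598318e+00, -1.19000671e-01]), 'joint_vel': array([-1.23309076e-03,  3.92177243e-04, -1.26101597e-03, -8.10973085e-04,
       -1.68892178e-05, -4.73982241e-04]), 'joint_efforts': array([ 1.48972405e-03, -3.93683767e+01, -3.70174348e+01,  2.52454782e-05,
        7.11833563e-03, -1.17368984e-05]), 'tool_pos': array([ 0.26759496, -0.56413425,  0.23004319]), 'tool_rot': array([-1.03261686e-03,  9.75592469e-01,  2.19586565e-01, -9.22142118e-05]), 'contact_force': array([ 1.08023156, -0.31626848,  0.2809885 ]), 'ft_torque': array([-0.02470494,  0.05830813,  0.02320059]), 'gripper_width': 0.9977549004856572}
scene {'mtx': array([[376.38676712,   0.        , 320.37718921],
       [  0.        , 376.38676712, 199.1841011 ],
       [  0.        ,   0.        ,   1.        ]]), 'k1': 0.014290483279327387, 'extrinsics': array([[-0.87317717,  0.29202804, -0.39023231,  0.90291409],
       [ 0.48696251,  0.55672142, -0.67299984,  0.71562572],
       [ 0.02071586, -0.7776766 , -0.62
[... 349 characters left out ...]
17.62708664,   0.        , 326.62869781],
       [  0.        , 417.62708664, 204.09704925],
       [  0.        ,   0.        ,   1.        ]]), 'k1': -0.09133418312711374, 'extrinsics': array([[ 2.33135502e-03, -9.82590007e-01,  1.85772558e-01,
         1.95109072e-01],
       [-9.99913155e-01,  1.19095171e-04,  1.31783418e-02,
        -4.64446662e-03],
       [-1.29710316e-02, -1.85787148e-01, -9.82504396e-01,
         1.45774139e+00],
       [ 0.00000000e+00,  0.00000000e+00,  0.00000000e+00,
         1.00000000e+00]])}
lid [([390.8, 155.8, 36.8, 46.0], 0.85)]
tub [([253.1, 160.9, 38.9, 51.4], 0.61)]
tray [([238.8, 156.0, 63.7, 74.1], 0.78)]
small_lid [([354.0, 164.2, 23.7, 31.0], 0.76)]
```

View pics/top0.png

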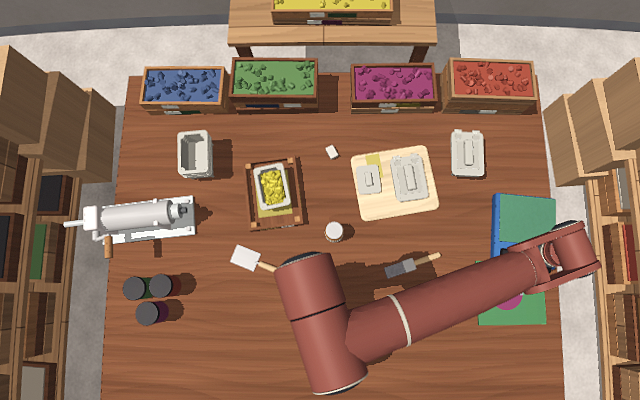

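View pics/scene0.png

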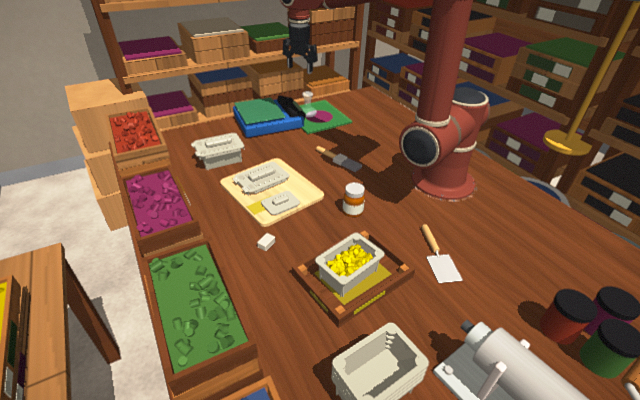

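Top view: the big lid is on the board at about (409,178), the open tub in its tray at about (272,186). The other objects lie around them. Next I'll measure the lid and tub poses.

```bash
cat > h.py <<'E'
import numpy as np,cv2
from plant import *
def rays(n,uv):
    c=camera_params(n); K=c["mtx"]; uv=np.asarray(uv,float).reshape(-1,2)
    s=(uv-[K[0,2],K[1,2]])/[K[0,0],K[1,1]]; q=s.copy()
    for _ in range(10): q=s/(1+c["k1"]*(q**2).sum(1))[:,None]
    return np.c_[q,np.ones(len(q))],c["extrinsics"]
def cloud(n,d):
    v,u=np.mgrid[:400,:640]; r,E=rays(n,np.c_[u.ravel(),v.ravel()])
    P=(r*d.ravel()[:,None])@E[:3,:3].T+E[:3,3]; return P.reshape(400,640,3)
def onplane(n,uv,z):
    r,E=rays(n,uv); D=r@E[:3,:3].T; t=(z-E[2,3])/D[:,2]; return E[:3,3]+D*t[:,None]
def proj(n,P):
    c=camera_params(n);E=c["extrinsics"];q=(np.atleast_2d(P)-E[:3,3])@E[:3,:3];s=q[:,:2]/q[:,2:]
    s=s*(1+c["k1"]*(s**2).sum(1))[:,None];K=c["mtx"];return s@np.diag([K[0,0],K[1,1]])+[K[0,2],K[1,2]]
def rect(xy):
    (c,s,a)=cv2.minAreaRect(np.float32(xy)*1000); b=cv2.boxPoints((c,s,a))
    e=[b[1]-b[0],b[2]-b[1]]; L=max(e,key=np.linalg.norm); y=np.degrees(np.arctan2(L[1],L[0]))
    return np.round(c,1),np.round(sorted(s),1),round((y+90)%180-90,2)
E
python3 - <<'E'
from h import *
for n in("top","scene"):
    f=np.load(n+"0.npz");P=cloud(n,f["d"])
    p=f["p"].astype(int); sat=p.max(2)-p.min(2)
    W=(sat<45)&(p.min(2)>100)
    for nm,box,z0,z1 in(("lid",((.5,.85),(-.38,-.1)),.024,.040),("lidgrip",((.5,.85),(-.38,-.1)),.043,.06),("tubrim",((.45,.8),(.05,.35)),.068,.085),("tray",((.4,.85),(.0,.4)),.028,.040),("board",((.4,.85),(-.45,-.0)),.006,.018)):
        m=(P[...,0]>box[0][0])&(P[...,0]<box[0][1])&(P[...,1]>box[1][0])&(P[...,1]<box[1][1])&(P[...,2]>z0)&(P[...,2]<z1)
        k,l,st,_=cv2.connectedComponentsWithStats(m.astype(np.uint8))
        if k<2: print(n,nm,"none");continue
        i=1+st[1:,4].argmax(); Q=P[l==i]
        print(n,nm,len(Q),np.round(Q.mean(0)*1000,1),"zmed",round(np.median(Q[:,2])*1000,1),rect(Q[:,:2]))
for n,x0,y0,w in(("top",245,150,70),("top",380,145,70),("scene",290,220,120),("scene",215,130,120)):
    p=np.load(n+"0.npz")["p"]; c=cv2.resize(p[y0:y0+w,x0:x0+w,::-1],(380,380),interpolation=cv2.INTER_CUBIC)
    cv2.imwrite(f"/tmp/{n}{x0}.png",c)
i=lambda s:cv2.imread(f"/tmp/{s}.png")
cv2.imwrite("pics/crop0.png",cv2.resize(np.vstack([np.hstack([i("top245"),i("top380")]),np.hstack([i("scene290"),i("scene215")])]),(600,600)))
E
```

```text
top lid 1043 [ 571.2 -273.3   32. ] zmed 32.0 (array([ 569.8, -273.2]), array([115.8, 155. ]), np.float32(7.96))
top lidgrip 202 [ 557.5 -274.3   49.2] zmed 49.0 (array([ 558.6, -274.4]), array([30.6, 90. ]), np.float32(9.06))
top tubrim 446 [527.4 203.9  75. ] zmed 74.9 (array([519.1, 203.5]), array([104.5, 152. ]), np.float32(12.9))
top tray 574 [540.8 203.1  33.3] zmed 33.2 (array([511.1, 208.5]), array([192. , 245.6]), np.float32(7.6))
top board 2838 [ 533.6 -217.7   11.7] zmed 11.6 (array([ 547.8, -223.8]), array([250.3, 282. ]), np.float32(-80.02))
scene lid 742 [ 577.9 -257.6   32.6] zmed 32.8 (array([ 572.1, -268.3]), array([121.5, 153. ]), np.float32(4.74))
scene lidgrip 174 [ 562.1 -265.4   49.1] zmed 49.5 (array([ 559.9, -267.3]), array([31.2, 91.5]), np.float32(9.18))
scene tubrim 813 [527.7 207.2  75.6] zmed 76.0 (array([519.9, 206.2]), array([106.4, 151.7]), np.float32(13.02))
scene tray 1064 [568.1 241.8  33.8] zmed 34.0 (array([521.7, 211.8]), array([193.2, 225.5]), np.float32(7.75))
scene board 2266 [ 553.4 -187.9   12.3] zmed 12.4 (array([ 548.3, -222.1]), array([243.8, 286.6]), np.float32(-80.15))
```

View pics/crop0.png

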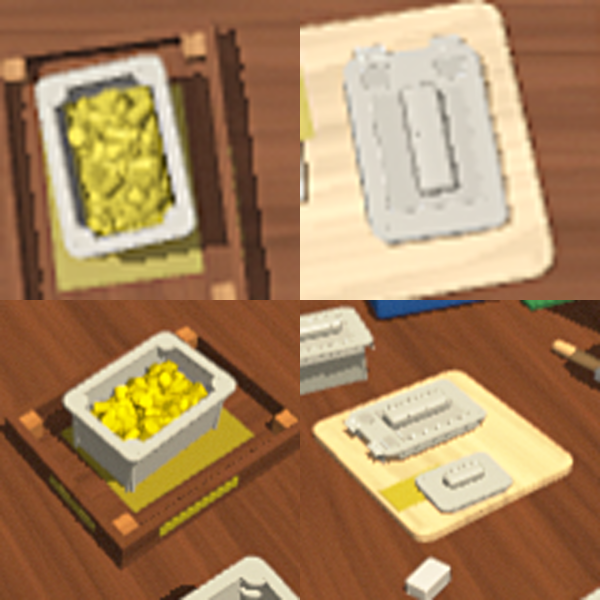

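The clips are on the far (+x) end. Top-camera fits give the lid grip at about (0.559, -0.273) with yaw 9°, and the tub at (0.519, 0.204) with yaw 13°. Here is a move-planning helper.

```bash
cat >> h.py <<'E'
def yaw(q):  # heading of tool x
    return 2*np.arctan2(q[2],q[1])
def plan(tx,ty,tz,tyaw,n=None,note=True):
    s=state(); p=s["tool_pos"]*1000; a=np.degrees(yaw(s["tool_rot"]))
    D=np.array([tx,ty,tz])-p; dy=(tyaw-a+180)%360-180
    n=n or int(np.ceil(max(np.linalg.norm(D)/45,abs(dy)/8,1)))
    print("t",round(s["time"],2),"tcp",np.round(p,1),"yaw",round(a,2),"F",np.round(s["contact_force"],1),"w",round(s["gripper_width"],3),"dist",np.round(D,1),"dyaw",round(dy,2))
    for i in range(n):
        t=np.radians(a+dy*i/n); d=D/n; X=np.array([np.cos(t),np.sin(t)]);Y=np.array([np.sin(t),-np.cos(t)])
        print([round(d[:2]@X,1),round(d[:2]@Y,1),round(-d[2],1),round(-dy/n,2)])
E
python3 -c "
from h import *
plan(559,-272,150,9.1)"
```

```text
t 0.5 tcp [ 267.8 -564.7  231.3] yaw 25.37 F [ 0.1 -0.1  0.5] w 0.997 dist [291.2 292.7 -81.3] dyaw -16.27
[np.float64(38.9), np.float64(-14.0), np.float64(8.1), np.float64(1.63)]
[np.float64(38.4), np.float64(-15.1), np.float64(8.1), np.float64(1.63)]
[np.float64(38.0), np.float64(-16.2), np.float64(8.1), np.float64(1.63)]
[np.float64(37.5), np.float64(-17.2), np.float64(8.1), np.float64(1.63)]
[np.float64(37.0), np.float64(-18.3), np.float64(8.1), np.float64(1.63)]
[np.float64(36.5), np.float64(-19.3), np.float64(8.1), np.float64(1.63)]
[np.float64(35.9), np.float64(-20.4), np.float64(8.1), np.float64(1.63)]
[np.float64(35.3), np.float64(-21.4), np.float64(8.1), np.float64(1.63)]
[np.float64(34.7), np.float64(-22.4), np.float64(8.1), np.float64(1.63)]
[np.float64(34.1), np.float64(-23.3), np.float64(8.1), np.float64(1.63)]
```

Request:
step_arm(steps=[[39,-14,8,1.6],[38,-15,8,1.6],[38,-16,8,1.6],[37.5,-17,8,1.6],[37,-18,8,1.6],[36.5,-19,8,1.6],[36,-20,8,1.6],[35,-21,8,1.6]], claw=100)

```text
time: 1.3
tool_pos: [0.5073, -0.3312, 0.1677]
tool_rot: [0.004, 0.995, 0.1, 0.001]
contact_force: [1.5, 0.2, 1.0]
gripper_width: 1.0
```

```bash
python3 -c "
from h import *
plan(559,-273,110,9.1)"
```

```text
t 1.3 tcp [ 507.3 -331.2  167.7] yaw 11.44 F [1.5 0.2 1. ] w 1.0 dist [ 51.7  58.2 -57.7] dyaw -2.34
[np.float64(20.7), np.float64(-15.6), np.float64(19.2), np.float64(0.78)]
[np.float64(20.5), np.float64(-15.9), np.float64(19.2), np.float64(0.78)]
[np.float64(20.3), np.float64(-16.1), np.float64(19.2), np.float64(0.78)]
```

Request:
step_arm(steps=[[20.7,-15.6,19,0.8],[20.5,-16,19,0.8],[20.3,-16,19,0.8],[0,0,0,0]], claw=70)

```text
time: 1.7
tool_pos: [0.5642, -0.2667, 0.1085]
tool_rot: [0.004, 0.997, 0.081, 0.002]
contact_force: [-0.4, 0.0, -0.3]
gripper_width: 0.699
```

```bash
python3 -c "
from h import *
plan(559,-273,36,9.1)"
```

```text
t 1.7 tcp [ 564.2 -266.7  108.5] yaw 9.3 F [-0.4  0.  -0.3] w 0.699 dist [ -5.2  -6.3 -72.5] dyaw -0.2
[np.float64(-3.1), np.float64(2.7), np.float64(36.2), np.float64(0.1)]
[np.float64(-3.1), np.float64(2.7), np.float64(36.2), np.float64(0.1)]
```

Request:
step_arm(steps=[[-3,2.7,25,0],[-2,2,25,0],[0,0,14,0],[0,0,4,0],[0,0,0,0]])

```text
time: 2.2
tool_pos: [0.562, -0.2752, 0.0421]
tool_rot: [0.006, 0.997, 0.082, 0.004]
contact_force: [-0.0, -0.1, 0.4]
gripper_width: 0.699
```

```bash
python3 - <<'E'
from h import *
plan(559,-273,36,9.1)
p,d=grab_frame("scene"); cv2.imwrite("pics/g1.png",cv2.resize(p[80:230,180:340,::-1],(640,600),interpolation=cv2.INTER_CUBIC))
E
```

```text
t 2.2 tcp [ 562.  -275.2   42.1] yaw 9.4 F [-0.  -0.1  0.4] w 0.699 dist [-3.   2.2 -6.1] dyaw -0.3
[np.float64(-2.6), np.float64(-2.7), np.float64(6.1), np.float64(0.3)]
```

View pics/g1.png

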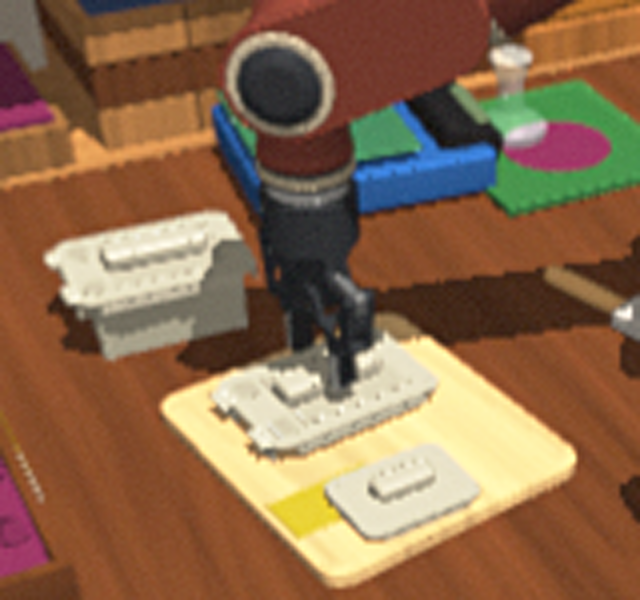

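The fingers straddle the grip near its middle. I'll lower a little and close.

Request:
step_arm(steps=[[-1.5,0,5,0.3],[0,0,1,0],[0,0,0,0]])

```text
time: 2.55
tool_pos: [0.5625, -0.2772, 0.0397]
tool_rot: [0.008, 0.997, 0.079, 0.006]
contact_force: [0.2, 0.0, 0.2]
gripper_width: 0.696
```

Request:
step_arm(steps=[[0,0,0,0],[0,0,0,0],[0,0,0,0],[0,0,0,0],[0,0,0,0],[0,0,0,0]], claw=0)

```text
time: 3.15
tool_pos: [0.5633, -0.2775, 0.0411]
tool_rot: [0.009, 0.997, 0.079, 0.007]
contact_force: [0.5, -0.3, 1.2]
gripper_width: 0.33
```

Request:
step_arm(steps=[[0,0,-20,0],[0,0,-40,0],[0,0,-40,0],[0,0,-40,0],[0,0,0,0]])

```text
time: 3.65
tool_pos: [0.5587, -0.2738, 0.1812]
tool_rot: [0.006, 0.997, 0.079, 0.003]
contact_force: [1.6, 0.1, 0.4]
gripper_width: 0.331
```

```bash
python3 - <<'E'
from h import *
th=np.radians(13); c=np.array([519.5,205])-np.array([np.cos(th),np.sin(th)])*(75+82)
plan(*c,180,13)
E
```

```text
t 3.65 tcp [ 558.7 -273.8  181.2] yaw 9.06 F [1.6 0.1 0.4] w 0.331 dist [-192.1  443.4   -1.2] dyaw 3.94
[np.float64(-10.9), np.float64(-42.6), np.float64(0.1), np.float64(-0.36)]
[np.float64(-10.6), np.float64(-42.6), np.float64(0.1), np.float64(-0.36)]
[np.float64(-10.4), np.float64(-42.7), np.float64(0.1), np.float64(-0.36)]
[np.float64(-10.1), np.float64(-42.8), np.float64(0.1), np.float64(-0.36)]
[np.float64(-9.8), np.float64(-42.8), np.float64(0.1), np.float64(-0.36)]
[np.float64(-9.6), np.float64(-42.9), np.float64(0.1), np.float64(-0.36)]
[np.float64(-9.3), np.float64(-42.9), np.float64(0.1), np.float64(-0.36)]
[np.float64(-9.0), np.float64(-43.0), np.float64(0.1), np.float64(-0.36)]
[np.float64(-8.8), np.float64(-43.1), np.float64(0.1), np.float64(-0.36)]
[np.float64(-8.5), np.float64(-43.1), np.float64(0.1), np.float64(-0.36)]
[np.float64(-8.2), np.float64(-43.2), np.float64(0.1), np.float64(-0.36)]
```

Request:
step_arm(steps=[[-10.9,-42.6,0,-0.4],[-10.6,-42.6,0,-0.4],[-10.4,-42.7,0,-0.4],[-10.1,-42.8,0,-0.4],[-9.8,-42.8,0,-0.4],[-9.6,-42.9,0,-0.4],[-9.3,-42.9,0,-0.4],[-9,-43,0,-0.4]])

```text
time: 4.45
tool_pos: [0.412, 0.0551, 0.1694]
tool_rot: [0.005, 0.995, 0.103, 0.0]
contact_force: [1.8, 0.4, -0.0]
gripper_width: 0.331
```

Request:
step_arm(steps=[[-8.8,-40,0,-0.4],[-8.5,-30,0,-0.4],[-5,-15,0,0],[0,0,0,0],[0,0,0,0]])

```text
time: 4.95
tool_pos: [0.3651, 0.1398, 0.163]
tool_rot: [0.004, 0.993, 0.114, -0.003]
contact_force: [-0.7, -0.4, -1.2]
gripper_width: 0.331
```

```bash
cat >> h.py <<'E'
def lidfit(n,tag):
    """plane-fit lid plate & grip centre in the air near the tool"""
    p,d=grab_frame(n); np.savez(tag+".npz",p=p,d=d); s=state(); T=s["tool_pos"]
    P=cloud(n,d); q=p.astype(int); W=(q.max(2)-q.min(2)<45)&(q.min(2)>90)
    m=W&(np.abs(P[...,0]-T[0])<.11)&(np.abs(P[...,1]-T[1])<.08)&(np.abs(P[...,2]-(T[2]-.005))<.045)&(d>0)
    Q=P[m]; rng=np.random.default_rng(0); best=None
    for _ in range(400):
        a,b,c=Q[rng.choice(len(Q),3,False)]; N=np.cross(b-a,c-a); l=np.linalg.norm(N)
        if l<1e-6: continue
        N/=l; N*=np.sign(N[2]) or 1
        k=np.abs((Q-a)@N)<.0025
        if N[2]>.85 and (best is None or k.sum()>best.sum()): best=k
    R=Q[best]; c=R.mean(0); N=np.linalg.svd(R-c)[2][2]; N*=np.sign(N[2])
    th=yaw(s["tool_rot"]); X=np.array([np.cos(th),np.sin(th),0]); Y=np.array([-np.sin(th),np.cos(th),0])
    h=c[2]+((c-T)[:2]@N[:2])/N[2]
    print(tag,len(Q),best.sum(),"pitch(plain end low +)",round(np.degrees(np.arctan2(-N@X,N[2])),2),"roll",round(np.degrees(np.arctan2(-N@Y,N[2])),2),"plate z at tcp minus tcp",round((h-T[2])*1000,1))
    return R,m
E
python3 - <<'E'
from h import *
th=np.radians(13); c=np.array([519.5,205])-np.array([np.cos(th),np.sin(th)])*(75+82)
plan(*c,180,13)
for n in("scene","top"):
    R,m=lidfit(n,n+"1"); print(rect(R[:,:2]))
p,d=grab_frame("scene"); cv2.imwrite("pics/g2.png",cv2.resize(p[150:320,270:440,::-1],(600,600),interpolation=cv2.INTER_CUBIC))
print(camera_params("top")["mtx"][0,0])
E
```

```text
t 4.95 tcp [365.1 139.8 163. ] yaw 13.09 F [-0.7 -0.4 -1.2] w 0.331 dist [ 1.4 29.9 17. ] dyaw -0.09
[np.float64(8.1), np.float64(-28.8), np.float64(-17.0), np.float64(0.09)]
scene1 1497 1131 pitch(plain end low +) -1.43 roll 0.53 plate z at tcp minus tcp -8.1
(array([368.8, 143.3]), array([113.1, 166.7]), np.float32(13.69))
top1 523 290 pitch(plain end low +) -1.72 roll 0.9 plate z at tcp minus tcp -9.5
(array([352.6, 135.6]), array([112.4, 137.4]), np.float32(14.04))
417.6270866445679
```

View pics/g2.png

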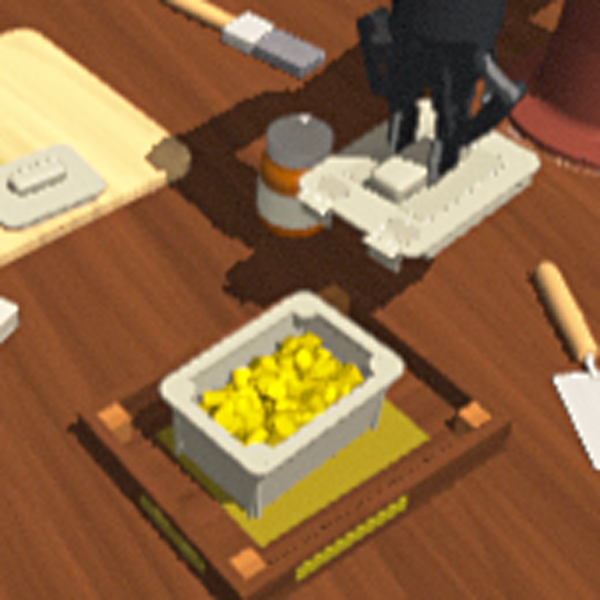

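```bash
cat >> h.py <<'E'
TUB=np.array([519.3,204.2]); TY=13.0
def uv(u,v=0):
    t=np.radians(TY); return TUB+u*np.array([np.cos(t),np.sin(t)])+v*np.array([-np.sin(t),np.cos(t)])
def where():
    s=state(); d=s["tool_pos"][:2]*1000-TUB; t=np.radians(TY); q=s["tool_rot"]
    from scipy.spatial.transform import Rotation as R
    M=R.from_quat([q[1],q[2],q[3],q[0]]).as_matrix(); z=M[:,2]
    print("t",round(s["time"],2),"u",round(d@[np.cos(t),np.sin(t)],1),"v",round(d@[-np.sin(t),np.cos(t)],1),"z",round(s["tool_pos"][2]*1000,1),"yaw",round(np.degrees(yaw(q)),2),"tooltilt x,y",np.round(np.degrees(z[:2]),2),"F",np.round(s["contact_force"],1),"w",round(s["gripper_width"],3))
E
python3 - <<'E'
from h import *
plan(*uv(-151),122,13); where()
E
```

```text
t 5.1 tcp [365.8 139.1 163.5] yaw 12.96 F [-0.  -0.3 -0.6] w 0.33 dist [  6.4  31.1 -41.5] dyaw 0.04
[np.float64(6.6), np.float64(-14.4), np.float64(20.7), np.float64(-0.02)]
[np.float64(6.6), np.float64(-14.4), np.float64(20.7), np.float64(-0.02)]
t 5.1 u -164.2 v -28.9 z 163.5 yaw 12.96 tooltilt x,y [-0.26 -0.53] F [-0.  -0.3 -0.6] w 0.33
```

Request:
step_arm(steps=[[7,-13,20,0],[6,-11,16,0],[0,-3,4,0],[0,0,0,0],[0,0,0,0]])

```text
time: 5.6
tool_pos: [0.3757, 0.1651, 0.1236]
tool_rot: [0.005, 0.994, 0.109, -0.002]
contact_force: [-0.5, -0.3, -0.1]
gripper_width: 0.33
```

```bash
python3 - <<'E'
from h import *
where(); plan(*uv(-151),112,13)
E
```

```text
t 5.6 u -148.7 v -5.8 z 123.6 yaw 12.5 tooltilt x,y [-0.12 -0.59] F [-0.5 -0.3 -0.1] w 0.33
t 5.6 tcp [375.7 165.1 123.6] yaw 12.5 F [-0.5 -0.3 -0.1] w 0.33 dist [ -3.5   5.1 -11.6] dyaw 0.5
[np.float64(-2.3), np.float64(-5.8), np.float64(11.6), np.float64(-0.5)]
```

Request:
step_arm(steps=[[-2,-6,6,-0.4],[0,0,4,0],[0,0,2,0],[0,0,0,0]])

```text
time: 6.0
tool_pos: [0.3734, 0.17, 0.1126]
tool_rot: [0.005, 0.994, 0.112, 0.0]
contact_force: [-0.4, 0.3, -0.3]
gripper_width: 0.329
```

Request:
step_arm(steps=[[0,0,2,0],[0,0,2,0],[0,0,2,0]])

```text
time: 6.3
tool_pos: [0.3738, 0.17, 0.1068]
tool_rot: [0.005, 0.994, 0.112, 0.001]
contact_force: [-0.3, -0.4, -1.0]
gripper_width: 0.329
```

```bash
python3 - <<'E'
from h import *
where(); lidfit("scene","s2")
p=np.load("s2.npz")["p"]; cv2.imwrite("pics/g3.png",cv2.resize(p[160:320,270:430,::-1],(600,600),interpolation=cv2.INTER_CUBIC))
E
```

```text
t 6.3 u -149.4 v -0.6 z 106.8 yaw 12.83 tooltilt x,y [ 0.16 -0.54] F [-0.3 -0.4 -1. ] w 0.329
s2 1838 1140 pitch(plain end low +) -0.95 roll 0.27 plate z at tcp minus tcp -7.8
```

View pics/g3.png

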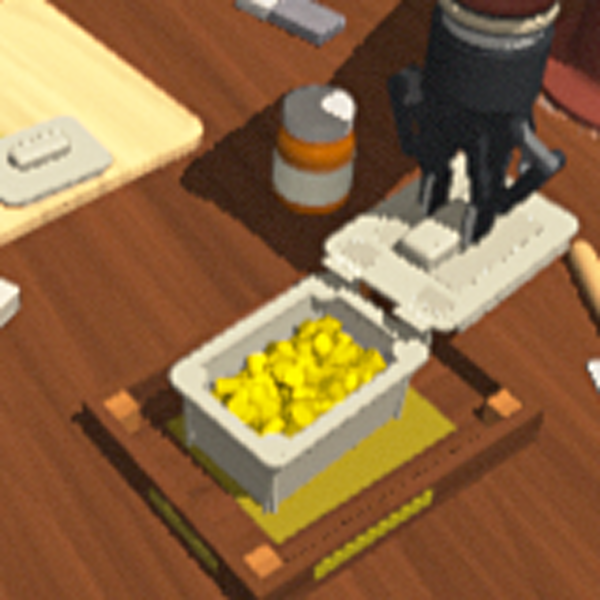

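The clip bottoms now sit over the tub's near flange. I'll press down in small steps to pivot the lid in the pads.

Request:
step_arm(steps=[[0,0,2,0],[0,0,2,0],[0,0,2,0]])

```text
time: 6.65
tool_pos: [0.3749, 0.1703, 0.1025]
tool_rot: [0.005, 0.994, 0.112, 0.002]
contact_force: [0.5, 3.3, 4.2]
gripper_width: 0.325
```

Request:
step_arm(steps=[[-0.5,0,2,0],[-0.5,0,2,0],[-0.5,0,2,0]])

```text
time: 6.95
tool_pos: [0.3761, 0.1708, 0.1006]
tool_rot: [0.004, 0.994, 0.112, 0.005]
contact_force: [-2.7, -1.2, 7.3]
gripper_width: 0.332
```

```bash
python3 - <<'E'
from h import *
where(); lidfit("scene","s3")
E
```

```text
t 6.95 u -147.0 v -0.3 z 100.6 yaw 12.85 tooltilt x,y [ 0.61 -0.41] F [-2.7 -1.2  7.3] w 0.332
s3 1783 1097 pitch(plain end low +) 2.87 roll 0.07 plate z at tcp minus tcp -8.2
```

Request:
step_arm(steps=[[-1.5,0,4,0],[-1.5,0,4,0],[-1,0,4,0]])

```text
time: 7.3
tool_pos: [0.3759, 0.1707, 0.0935]
tool_rot: [0.004, 0.994, 0.112, 0.009]
contact_force: [-2.7, 0.4, 6.2]
gripper_width: 0.326
```

Request:
step_arm(steps=[[-1,0,4,0],[-1,0,4,0],[-1,0,4,0]])

```text
time: 7.6
tool_pos: [0.3766, 0.1707, 0.0855]
tool_rot: [0.004, 0.994, 0.112, 0.013]
contact_force: [-2.4, -2.6, 4.6]
gripper_width: 0.329
```

```bash
python3 - <<'E'
from h import *
where(); lidfit("scene","s4")
E
```

```text
t 7.6 u -146.6 v -0.5 z 85.5 yaw 12.87 tooltilt x,y [ 1.55 -0.23] F [-2.4 -2.6  4.6] w 0.329
s4 1587 919 pitch(plain end low +) 13.57 roll -0.08 plate z at tcp minus tcp -8.2
```

Pitch is now 13.6°, which suits the hook. I'll lift and re-measure the lid in the grip and the tub.

Request:
step_arm(steps=[[-3,0,-15,0],[0,0,-25,0],[0,0,-20,0],[0,0,0,0],[0,0,0,0]])

```text
time: 8.15
tool_pos: [0.3709, 0.1699, 0.1445]
tool_rot: [0.004, 0.994, 0.112, 0.012]
contact_force: [-1.6, 0.5, -1.2]
gripper_width: 0.332
```

```bash
cat >> h.py <<'E'
def lidextent(R,s):
    """lid plate extents in the lid frame relative to TCP"""
    c=R.mean(0); N=np.linalg.svd(R-c)[2][2]; N*=np.sign(N[2]); th=yaw(s["tool_rot"])
    X=np.array([np.cos(th),np.sin(th),0]); X-=N*(N@X); X/=np.linalg.norm(X); Y=np.cross(N,X)
    q=(R-s["tool_pos"]*1)@np.c_[X,Y]*1000; print("lid-plane ext x",np.round(np.percentile(q[:,0],[0,1,99,100]),1),"y",np.round(np.percentile(q[:,1],[0,1,99,100]),1)); print("rect",rect(q/1000))
def tubfit(n,d,zl=.068,zh=.085):
    P=cloud(n,d); m=(np.hypot(P[...,0]-.519,P[...,1]-.204)<.1)&(P[...,2]>zl)&(P[...,2]<zh)
    k,l,st,_=cv2.connectedComponentsWithStats(m.astype(np.uint8)); i=1+st[1:,4].argmax(); Q=P[l==i]
    print(n,"tub",len(Q),rect(Q[:,:2]),np.round(np.median(Q[:,2])*1000,1))
E
python3 - <<'E'
from h import *
where()
for n in("scene","top"):
    R,m=lidfit(n,n+"5"); lidextent(R,state()); tubfit(n,np.load(n+"5.npz")["d"])
E
```

```text
t 8.15 u -152.3 v -0.0 z 144.5 yaw 12.86 tooltilt x,y [ 1.4  -0.27] F [-1.6  0.5 -1.2] w 0.332
scene5 1341 979 pitch(plain end low +) 11.37 roll -0.08 plate z at tcp minus tcp -8.5
lid-plane ext x [-77.8 -73.6  88.7  90.5] y [-54.8 -52.   58.4  59.5]
rect (array([6.4, 1.8]), array([114., 168.]), np.float32(0.69))
scene tub 872 (array([519.2, 206.1]), array([105.7, 152.2]), np.float32(12.45)) 76.2
top5 521 294 pitch(plain end low +) 11.8 roll 0.09 plate z at tcp minus tcp -8.5
lid-plane ext x [-76.5 -71.8  75.4  84.1] y [-57.6 -57.3  54.5  55.6]
rect (array([ 3.5, -0.8]), array([113. , 160.6]), np.float32(0.52))
top tub 336 (array([526.7, 205.6]), array([105.2, 135.2]), np.float32(12.34)) 74.9
```

Pitch is about 11.5° with the lid's origin about 2 mm ahead of the TCP, and both cameras agree laterally. The hook pre-position is u≈-17.5, with contact expected at TCP z≈99.

```bash
sed -i 's/TY=13.0/TY=12.5/' h.py; python3 - <<'E'
from h import *
where(); plan(*uv(-17.5),112,11.9)
E
```

```text
t 8.25 u -152.5 v -1.4 z 144.1 yaw 12.86 tooltilt x,y [ 1.34 -0.29] F [-0.1 -1.1 -1.1] w 0.327
t 8.25 tcp [370.7 169.8 144.1] yaw 12.86 F [-0.1 -1.1 -1.1] w 0.327 dist [131.5  30.6 -32.1] dyaw -0.96
[np.float64(33.8), np.float64(-0.1), np.float64(8.0), np.float64(0.24)]
[np.float64(33.8), np.float64(-0.3), np.float64(8.0), np.float64(0.24)]
[np.float64(33.8), np.float64(-0.4), np.float64(8.0), np.float64(0.24)]
[np.float64(33.8), np.float64(-0.6), np.float64(8.0), np.float64(0.24)]
```

Request:
step_arm(steps=[[30,0,5,0.2],[30,0,5,0.2],[30,0,5,0.2],[25,-1,3,0.2],[12,-1,0,0.2],[4,0,0,0],[0,0,0,0],[0,0,0,0]])

```text
time: 9.05
tool_pos: [0.4967, 0.1994, 0.1154]
tool_rot: [0.005, 0.995, 0.103, 0.003]
contact_force: [-0.4, -0.1, -0.4]
gripper_width: 0.328
```

```bash
python3 - <<'E'
from h import *
where(); plan(*uv(-17.5),106,11.9)
for n in("scene","top"):
    R,m=lidfit(n,n+"6"); lidextent(R,state())
p=np.load("scene6.npz")["p"]; cv2.imwrite("pics/g4.png",cv2.resize(p[160:320,270:430,::-1],(600,600),interpolation=cv2.INTER_CUBIC))
E
```

```text
t 9.05 u -23.1 v 0.2 z 115.4 yaw 11.83 tooltilt x,y [ 0.36 -0.53] F [-0.4 -0.1 -0.4] w 0.328
t 9.05 tcp [496.7 199.4 115.4] yaw 11.83 F [-0.4 -0.1 -0.4] w 0.328 dist [ 5.5  1.  -9.4] dyaw 0.07
[np.float64(5.6), np.float64(0.1), np.float64(9.4), np.float64(-0.07)]
scene6 2093 1258 pitch(plain end low +) 10.3 roll 0.02 plate z at tcp minus tcp -8.6
lid-plane ext x [-75.9 -72.3  88.2  90.4] y [-55.1 -52.3  58.1  59.3]
rect (array([7.2, 2.2]), array([114.1, 166.4]), np.float32(-0.26))
top6 230 122 pitch(plain end low +) 11.59 roll -1.52 plate z at tcp minus tcp -11.9
lid-plane ext x [-76.6 -74.9  71.4  78.2] y [-57.1 -57.   50.7  52. ]
rect (array([ -9.4, -35.8]), array([120.3, 131.8]), np.float32(-50.61))
```

View pics/g4.png

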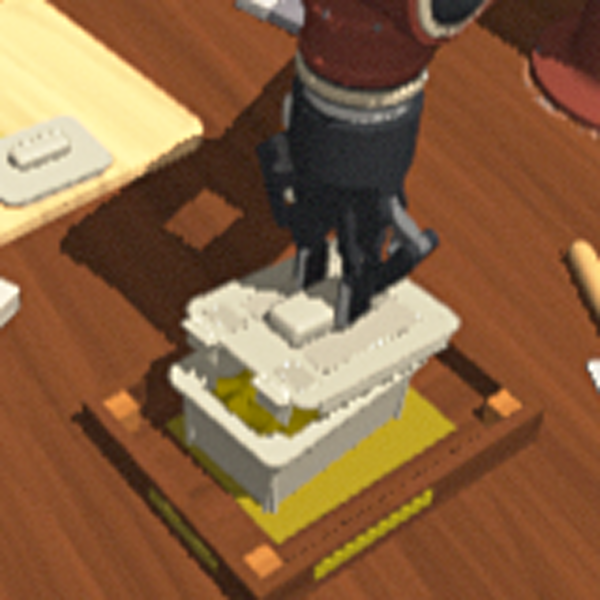

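Request:
step_arm(steps=[[4,0,6,0],[2,0,5,0],[0,0,2,0],[0,0,0,0]])

```text
time: 9.55
tool_pos: [0.5022, 0.2005, 0.1022]
tool_rot: [0.005, 0.995, 0.103, 0.004]
contact_force: [-0.8, -0.5, -1.7]
gripper_width: 0.329
```

```bash
python3 - <<'E'
from h import *
where()
R,m=lidfit("scene","s7"); lidextent(R,state())
E
```

```text
t 9.55 u -17.5 v 0.1 z 102.2 yaw 11.85 tooltilt x,y [ 0.46 -0.51] F [-0.8 -0.5 -1.7] w 0.329
s7 1974 1263 pitch(plain end low +) 10.47 roll -0.03 plate z at tcp minus tcp -8.6
lid-plane ext x [-77.3 -72.2  87.9  89.9] y [-54.6 -52.1  58.1  59.4]
rect (array([6.3, 2.1]), array([114. , 166.8]), np.float32(0.4))
```

Request:
step_arm(steps=[[0,0,1.5,0],[0,0,1.5,0]])

```text
time: 9.8
tool_pos: [0.5025, 0.2006, 0.0996]
tool_rot: [0.005, 0.995, 0.103, 0.004]
contact_force: [-0.7, 1.2, -1.2]
gripper_width: 0.328
```

Request:
step_arm(steps=[[0,0,1.5,0],[0,0,1,0]])

```text
time: 10.0
tool_pos: [0.5031, 0.2007, 0.098]
tool_rot: [0.005, 0.995, 0.103, 0.005]
contact_force: [-1.3, -0.3, 3.3]
gripper_width: 0.329
```

Request:
step_arm(steps=[[0,0,1,0],[0,0,1,0]])

```text
time: 10.2
tool_pos: [0.5034, 0.2008, 0.0973]
tool_rot: [0.005, 0.995, 0.103, 0.004]
contact_force: [-1.7, -1.1, 5.3]
gripper_width: 0.33
```

```bash
python3 - <<'E'
from h import *
where()
E
```

```text
t 10.2 u -16.2 v 0.1 z 97.3 yaw 11.86 tooltilt x,y [ 0.57 -0.48] F [-1.7 -1.1  5.3] w 0.33
```

Contact came at z≈98, as predicted. Now I'll back off slightly and slide forward along the lid's slope.

Request:
step_arm(steps=[[0,0,-1.5,0],[3,0,-0.6,0],[3,0,-0.6,0],[0,0,0,0]])

```text
time: 10.6
tool_pos: [0.509, 0.2021, 0.0994]
tool_rot: [0.005, 0.995, 0.103, 0.004]
contact_force: [-0.7, -0.9, 1.4]
gripper_width: 0.329
```

```bash
python3 - <<'E'
from h import *
where()
R,m=lidfit("scene","s8"); lidextent(R,state())
E
```

```text
t 10.6 u -10.5 v 0.1 z 99.4 yaw 11.86 tooltilt x,y [ 0.49 -0.49] F [-0.7 -0.9  1.4] w 0.329
s8 1952 1300 pitch(plain end low +) 9.67 roll -0.01 plate z at tcp minus tcp -8.5
lid-plane ext x [-78.  -73.7  88.   89.7] y [-55.4 -52.6  58.1  59.4]
rect (array([6.2, 1.4]), array([114.8, 167.6]), np.float32(0.62))
```

Request:
step_arm(steps=[[2,0,-0.3,0],[2,0,-0.3,0],[1.5,0,-0.2,0]])

```text
time: 10.95
tool_pos: [0.5139, 0.2031, 0.0998]
tool_rot: [0.005, 0.995, 0.103, 0.003]
contact_force: [-2.0, 0.3, 1.9]
gripper_width: 0.33
```

Request:
step_arm(steps=[[1,0,0,0],[0,0,0,0]])

```text
time: 11.15
tool_pos: [0.5149, 0.2033, 0.0997]
tool_rot: [0.005, 0.995, 0.103, 0.002]
contact_force: [-1.4, -0.9, 2.1]
gripper_width: 0.331
```

```bash
python3 - <<'E'
from h import *
where()
R,m=lidfit("scene","s9"); lidextent(R,state()); 
E
```

```text
t 11.15 u -4.5 v 0.1 z 99.7 yaw 11.86 tooltilt x,y [ 0.32 -0.53] F [-1.4 -0.9  2.1] w 0.331
s9 1928 1312 pitch(plain end low +) 9.18 roll 0.14 plate z at tcp minus tcp -8.5
lid-plane ext x [-77.3 -74.3  88.   89.9] y [-55.7 -53.3  58.2  59.8]
rect (array([6.7, 1.5]), array([115.1, 167.4]), np.float32(0.7))
```

The lip is fully under the rim, with the lid origin about 0.7 mm short of home. Laying it down now.

Request:
step_arm(steps=[[0.7,0,2,0],[0.5,0,2,0],[0.5,0,2,0]])

```text
time: 11.5
tool_pos: [0.5175, 0.204, 0.0948]
tool_rot: [0.005, 0.995, 0.103, 0.003]
contact_force: [-2.9, -0.0, 5.1]
gripper_width: 0.327
```

Request:
step_arm(steps=[[0.5,0,2,0],[0.3,0,2,0]])

```text
time: 11.7
tool_pos: [0.5197, 0.2046, 0.0926]
tool_rot: [0.004, 0.995, 0.103, 0.005]
contact_force: [-3.9, -0.5, 10.9]
gripper_width: 0.327
```

```bash
python3 - <<'E'
from h import *
where()
R,m=lidfit("scene","s10"); lidextent(R,state()); 
p=np.load("s10.npz")["p"]; cv2.imwrite("pics/g5.png",cv2.resize(p[180:310,280:410,::-1],(600,600),interpolation=cv2.INTER_CUBIC))
E
```

```text
t 11.7 u 0.5 v 0.3 z 92.6 yaw 11.86 tooltilt x,y [ 0.6  -0.43] F [-3.9 -0.5 10.9] w 0.327
s10 1894 1393 pitch(plain end low +) 3.53 roll -0.04 plate z at tcp minus tcp -7.8
lid-plane ext x [-79.7 -76.3  85.6  88.1] y [-54.5 -52.6  58.   59.4]
rect (array([4.2, 2.1]), array([114., 167.]), np.float32(0.86))
```

View pics/g5.png

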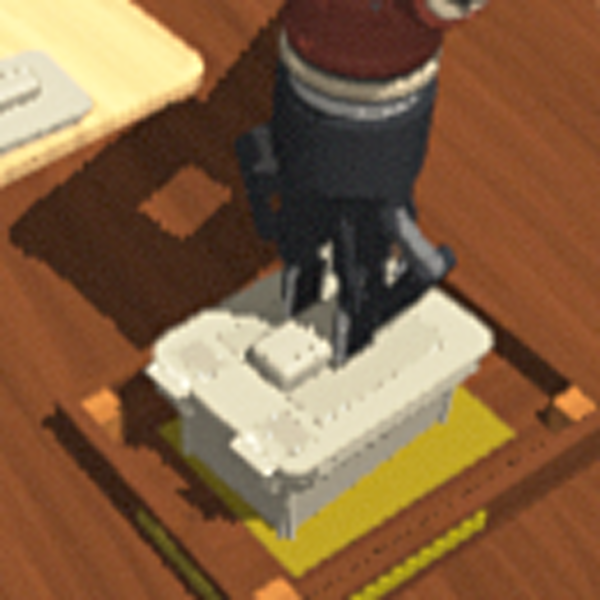

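The lid is seated at about 3.5°, with the clips resting on the far rim edge. I'll release and rise.

Request:
step_arm(steps=[[0,0,0,0],[0,0,0,0],[0,0,0,0],[0,0,-15,0],[0,0,-25,0],[0,0,-20,0],[0,0,0,0]], claw=75)

```text
time: 12.45
tool_pos: [0.5194, 0.2048, 0.154]
tool_rot: [0.005, 0.995, 0.103, 0.006]
contact_force: [1.3, -0.3, 0.3]
gripper_width: 0.751
```

```bash
cat >> h.py <<'E'
def seat(tag,n="scene"):
    """height of lid plate over the tub; rect of the lid"""
    p,d=grab_frame(n); np.savez(tag+".npz",p=p,d=d); P=cloud(n,d)
    q=p.astype(int); W=(q.max(2)-q.min(2)<45)&(q.min(2)>90)
    m=W&(np.hypot(P[...,0]-TUB[0]/1e3,P[...,1]-TUB[1]/1e3)<.105)&(P[...,2]>.066)&(P[...,2]<.125)
    Q=P[m]; t=np.radians(TY); b=Q[:,:2]*1e3-TUB; U=b@[np.cos(t),np.sin(t)]; V=b@[-np.sin(t),np.cos(t)]
    k=(np.abs(V)>20)&(Q[:,2]<.10); A=np.c_[np.ones(k.sum()),U[k],V[k]]; z=Q[k,2]*1e3; w=np.ones(len(z),bool)
    for _ in range(6):
        c=np.linalg.lstsq(A[w],z[w],rcond=None)[0]; w=np.abs(A@c-z)<2
    print(tag,w.sum(),"top z at hook, corner l, r (home 79):",np.round([c@[1,-70,0],c@[1,60,32],c@[1,60,-32]],1),"rect",rect(Q[k][w][:,:2]))
E
python3 - <<'E'
from h import *
where(); seat("t1"); seat("t1b","top")
E
```

```text
t 12.45 u 0.2 v 0.6 z 154.0 yaw 11.87 tooltilt x,y [ 0.71 -0.45] F [ 1.3 -0.3  0.3] w 0.751
t1 1196 top z at hook, corner l, r (home 79): [80.3 88.6 89.1] rect (array([523.5, 207.4]), array([114.3, 167.9]), np.float32(11.61))
t1b 135 top z at hook, corner l, r (home 79): [79.5 88.4 88.2] rect (array([523.4, 169.2]), array([121.9, 135.3]), np.float32(49.88))
```

The lid is aligned with the tub within 1 mm and 1°, and the clip end stands about 10 mm up. I'll shut the fingers and go above the left corner.

```bash
python3 - <<'E'
from h import *
plan(*uv(60.5,32),112,12,n=4)
E
```

```text
t 12.55 tcp [517.7 204.3 150.8] yaw 11.86 F [-0.1 -0.6 -0.2] w 0.745 dist [ 53.7  44.2 -38.8] dyaw 0.14
[np.float64(15.4), np.float64(-8.1), np.float64(9.7), np.float64(-0.03)]
[np.float64(15.4), np.float64(-8.0), np.float64(9.7), np.float64(-0.03)]
[np.float64(15.4), np.float64(-8.0), np.float64(9.7), np.float64(-0.03)]
[np.float64(15.4), np.float64(-8.0), np.float64(9.7), np.float64(-0.03)]
```

Request:
step_arm(steps=[[16,-8,4,0],[16,-8,5,0],[16,-8,8,0],[12,-7,10,0],[1,-1,5,0],[0,0,2,0],[0,0,0,0],[0,0,0,0]], claw=0)

```text
time: 13.35
tool_pos: [0.5666, 0.2467, 0.1059]
tool_rot: [0.007, 0.995, 0.103, -0.004]
contact_force: [1.4, -0.2, -0.6]
gripper_width: 0.001
```

```bash
python3 - <<'E'
from h import *
where(); plan(*uv(60.5,32),92,12,n=2)
E
```

```text
t 13.35 u 55.4 v 31.2 z 105.9 yaw 11.83 tooltilt x,y [-0.36 -0.79] F [ 1.4 -0.2 -0.6] w 0.001
t 13.35 tcp [566.6 246.7 105.9] yaw 11.83 F [ 1.4 -0.2 -0.6] w 0.001 dist [  4.9   1.9 -13.9] dyaw 0.17
[np.float64(2.6), np.float64(-0.4), np.float64(7.0), np.float64(-0.09)]
[np.float64(2.6), np.float64(-0.4), np.float64(7.0), np.float64(-0.09)]
```

Request:
step_arm(steps=[[3,-0.5,6,0],[2,0,6,0],[0,0,2,0],[0,0,3,0]])

```text
time: 13.75
tool_pos: [0.572, 0.2476, 0.0894]
tool_rot: [0.006, 0.995, 0.103, -0.002]
contact_force: [-0.1, -0.1, 0.1]
gripper_width: 0.003
```

Request:
step_arm(steps=[[0,0,4,0],[0,0,4,0]])

```text
time: 13.95
tool_pos: [0.5732, 0.2482, 0.0843]
tool_rot: [0.006, 0.995, 0.103, -0.001]
contact_force: [-4.4, -0.2, 12.8]
gripper_width: 0.002
```

Request:
step_arm(steps=[[0,0,4,0],[0,0,4,0]])

```text
time: 14.15
tool_pos: [0.5747, 0.2487, 0.0805]
tool_rot: [0.005, 0.995, 0.103, 0.0]
contact_force: [-5.9, -1.1, 16.5]
gripper_width: -0.0
```

```bash
python3 - <<'E'
from h import *
where(); seat("t2")
E
```

```text
t 14.15 u 63.8 v 31.5 z 80.5 yaw 11.8 tooltilt x,y [ 0.09 -0.62] F [-5.9 -1.1 16.5] w -0.0
t2 650 top z at hook, corner l, r (home 79): [82.3 81.  82.5] rect (array([525.3, 208.5]), array([112.8, 169.1]), np.float32(12.46))
```

Request:
step_arm(steps=[[-1,0,4,0],[-1,0,4,0]])

```text
time: 14.4
tool_pos: [0.5756, 0.249, 0.0803]
tool_rot: [0.005, 0.995, 0.103, 0.003]
contact_force: [-6.2, -2.4, 16.7]
gripper_width: -0.005
```

Request:
step_arm(steps=[[-1,0,5,0],[-1,0,5,0]])

```text
time: 14.6
tool_pos: [0.5775, 0.2495, 0.08]
tool_rot: [0.005, 0.995, 0.103, 0.006]
contact_force: [-6.4, -3.4, 18.8]
gripper_width: -0.001
```

```bash
python3 - <<'E'
from h import *
where(); seat("t3")
E
```

```text
t 14.6 u 66.7 v 31.6 z 80.0 yaw 11.84 tooltilt x,y [ 0.8  -0.51] F [-6.4 -3.4 18.8] w -0.001
t3 652 top z at hook, corner l, r (home 79): [87.4 80.6 82.2] rect (array([528.6, 209.2]), array([113.6, 167.1]), np.float32(12.44))
```

The plain end appears to be rising, so I'll stop pressing, lift and look.

Request:
step_arm(steps=[[-2,0,-8,0],[0,0,-20,0],[0,0,-40,0],[-40,0,-40,0],[-40,0,-40,0],[0,0,0,0]])

```text
time: 15.25
tool_pos: [0.5028, 0.2355, 0.2244]
tool_rot: [0.005, 0.995, 0.103, 0.007]
contact_force: [0.9, -0.4, 1.1]
gripper_width: 0.001
```

```bash
python3 - <<'E'
from h import *
where(); seat("t4"); p=np.load("t3.npz")["p"]; q=np.load("t4.npz")["p"]
f=lambda p:cv2.resize(p[180:310,280:410,::-1],(400,400),interpolation=cv2.INTER_CUBIC)
cv2.imwrite("pics/g6.png",np.hstack([f(p),f(q)]))
E
```

```text
t 15.25 u -9.4 v 34.1 z 224.4 yaw 11.82 tooltilt x,y [ 0.89 -0.49] F [ 0.9 -0.4  1.1] w 0.001
t4 1250 top z at hook, corner l, r (home 79): [80.2 82.8 82.6] rect (array([524.9, 208.2]), array([113.4, 168.4]), np.float32(12.53))
```

View pics/g6.png

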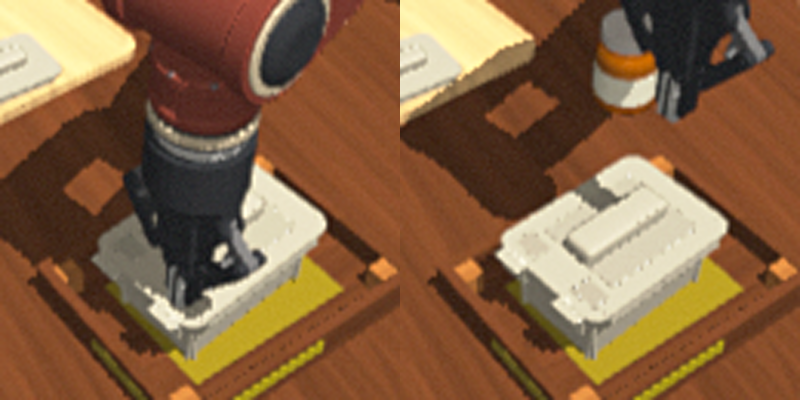

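Pressing had pushed the tool outward (Fx ≈ -6 N at 80 mm height), which tipped the tub. It has settled upright again, with the lid still hooked and both clip corners about 2.5 mm high. I'll repeat the press slightly further inboard, holding the tool back in x as I go.

```bash
python3 - <<'E'
from h import *
plan(*uv(58,32),100,12.2,n=4)
E
```

```text
t 15.3 tcp [502.9 235.2 221.6] yaw 11.8 F [-0.6 -0.7  0.4] w 0.001 dist [  66.1   12.7 -121.6] dyaw 0.4
[np.float64(16.8), np.float64(0.3), np.float64(30.4), np.float64(-0.1)]
[np.float64(16.8), np.float64(0.3), np.float64(30.4), np.float64(-0.1)]
[np.float64(16.8), np.float64(0.3), np.float64(30.4), np.float64(-0.1)]
[np.float64(16.8), np.float64(0.3), np.float64(30.4), np.float64(-0.1)]
```

Request:
step_arm(steps=[[18,0,25,-0.1],[18,0,30,-0.1],[17,0,30,-0.1],[12,0,20,-0.1],[3,0,8,0],[0,0,3,0],[0,0,0,0],[0,0,0,0]])

```text
time: 16.1
tool_pos: [0.5718, 0.2479, 0.0961]
tool_rot: [0.006, 0.994, 0.106, 0.003]
contact_force: [0.6, -0.1, -0.2]
gripper_width: -0.003
```

```bash
python3 - <<'E'
from h import *
where(); plan(*uv(58,32),85,12.2,n=3)
E
```

```text
t 16.1 u 60.7 v 31.3 z 96.1 yaw 12.2 tooltilt x,y [ 0.37 -0.66] F [ 0.6 -0.1 -0.2] w -0.003
t 16.1 tcp [571.8 247.9  96.1] yaw 12.2 F [ 0.6 -0.1 -0.2] w -0.003 dist [ -2.8   0.1 -11.1] dyaw -0.0
[np.float64(-0.9), np.float64(-0.2), np.float64(3.7), np.float64(0.0)]
[np.float64(-0.9), np.float64(-0.2), np.float64(3.7), np.float64(0.0)]
[np.float64(-0.9), np.float64(-0.2), np.float64(3.7), np.float64(0.0)]
```

Request:
step_arm(steps=[[-1.5,-0.5,5,0],[-1.5,0,5,0],[-1,0,2.5,0],[-2,0,3,0]])

```text
time: 16.5
tool_pos: [0.567, 0.2476, 0.0837]
tool_rot: [0.005, 0.994, 0.106, 0.006]
contact_force: [-0.2, 0.9, -0.2]
gripper_width: -0.0
```

Request:
step_arm(steps=[[-2,0,4,0],[-2,0,4,0]])

```text
time: 16.7
tool_pos: [0.5662, 0.2476, 0.0805]
tool_rot: [0.005, 0.994, 0.107, 0.01]
contact_force: [-4.1, -2.4, 17.2]
gripper_width: 0.002
```

```bash
python3 - <<'E'
from h import *
where(); seat("t5")
E
```

```text
t 16.7 u 55.2 v 32.2 z 80.5 yaw 12.24 tooltilt x,y [ 1.2  -0.43] F [-4.1 -2.4 17.2] w 0.002
t5 640 top z at hook, corner l, r (home 79): [80.4 80.9 81.9] rect (array([524.2, 208.7]), array([112.5, 169.3]), np.float32(12.03))
```

Request:
step_arm(steps=[[-3,0,6,0],[-3,0,6,0]])

```text
time: 16.95
tool_pos: [0.5664, 0.2477, 0.0795]
tool_rot: [0.004, 0.994, 0.107, 0.017]
contact_force: [-5.9, -2.5, 21.6]
gripper_width: -0.001
```

```bash
python3 - <<'E'
from h import *
where(); seat("t6")
E
```

```text
t 16.95 u 55.4 v 32.3 z 79.5 yaw 12.25 tooltilt x,y [ 1.95 -0.27] F [-5.9 -2.5 21.6] w -0.001
t6 647 top z at hook, corner l, r (home 79): [80.5 79.9 81.2] rect (array([524.8, 208.6]), array([112.5, 168.6]), np.float32(12.43))
```

Request:
step_arm(steps=[[-4,0,8,0],[-4,0,9,0]])

```text
time: 17.2
tool_pos: [0.5677, 0.2482, 0.079]
tool_rot: [0.003, 0.994, 0.107, 0.026]
contact_force: [-9.8, -4.0, 35.2]
gripper_width: 0.002
```

```bash
python3 - <<'E'
from h import *
where(); seat("t7")
E
```

```text
t 17.2 u 56.7 v 32.5 z 79.0 yaw 12.28 tooltilt x,y [ 3.01 -0.03] F [-9.8 -4.  35.2] w 0.002
t7 616 top z at hook, corner l, r (home 79): [82.7 79.4 80.3] rect (array([525.2, 208.7]), array([113. , 166.8]), np.float32(12.35))
```

The corner bottomed at z=79.0 with 35 N. I'll lift and check.

Request:
step_arm(steps=[[-2,0,-8,0],[0,0,-20,0],[-20,0,-40,0],[-40,0,-40,0],[-40,0,-20,0],[0,0,0,0]])

```text
time: 17.85
tool_pos: [0.464, 0.2272, 0.2062]
tool_rot: [0.002, 0.994, 0.107, 0.03]
contact_force: [1.7, -0.4, -0.6]
gripper_width: 0.001
```

```bash
python3 - <<'E'
from h import *
where(); seat("t8"); seat("t8b","top"); plan(*uv(57,-32),100,12.2,n=5)
E
```

```text
t 17.85 u -49.0 v 34.4 z 206.2 yaw 12.25 tooltilt x,y [3.41 0.1 ] F [ 1.7 -0.4 -0.6] w 0.001
t8 1254 top z at hook, corner l, r (home 79): [81.  80.9 81. ] rect (array([523.6, 207.6]), array([113.4, 167.5]), np.float32(12.66))
t8b 280 top z at hook, corner l, r (home 79): [80.  80.1 79.9] rect (array([526.9, 201.1]), array([110.5, 163.6]), np.float32(7.07))
t 17.95 tcp [465.9 227.3 204. ] yaw 12.21 F [-0.1 -0.4  0.4] w 0.003 dist [ 116.  -42. -104.] dyaw -0.01
[np.float64(20.9), np.float64(13.1), np.float64(20.8), np.float64(0.0)]
[np.float64(20.9), np.float64(13.1), np.float64(20.8), np.float64(0.0)]
[np.float64(20.9), np.float64(13.1), np.float64(20.8), np.float64(0.0)]
[np.float64(20.9), np.float64(13.1), np.float64(20.8), np.float64(0.0)]
[np.float64(20.9), np.float64(13.1), np.float64(20.8), np.float64(0.0)]
```

The lid now lies level, about 1 mm above home at both corners and the hook. I'll press the right corner too.

Request:
step_arm(steps=[[23,14,20,0],[23,14,25,0],[23,14,25,0],[23,13,18,0],[14,7,8,0],[4,2,3,0],[0,0,0,0],[0,0,0,0]])

```text
time: 18.75
tool_pos: [0.5978, 0.1862, 0.097]
tool_rot: [0.003, 0.994, 0.106, 0.022]
contact_force: [0.5, 0.5, -0.1]
gripper_width: 0.003
```

```bash
python3 - <<'E'
from h import *
where(); plan(*uv(57,-32),86,12.2,n=3)
E
```

```text
t 18.75 u 72.8 v -34.5 z 97.0 yaw 12.17 tooltilt x,y [ 2.57 -0.05] F [ 0.5  0.5 -0.1] w 0.003
t 18.75 tcp [597.8 186.2  97. ] yaw 12.17 F [ 0.5  0.5 -0.1] w 0.003 dist [-16.   -0.9 -11. ] dyaw 0.03
[np.float64(-5.3), np.float64(-0.8), np.float64(3.7), np.float64(-0.01)]
[np.float64(-5.3), np.float64(-0.8), np.float64(3.7), np.float64(-0.01)]
[np.float64(-5.3), np.float64(-0.8), np.float64(3.7), np.float64(-0.01)]
```

Request:
step_arm(steps=[[-7,-1,2,0],[-7,-1,3,0],[-2,-0.5,3,0],[0,0,0,0]])

```text
time: 19.15
tool_pos: [0.5793, 0.1866, 0.0892]
tool_rot: [0.003, 0.994, 0.107, 0.023]
contact_force: [0.4, 0.7, -0.0]
gripper_width: 0.001
```

Request:
step_arm(steps=[[-1,0,3,0],[-2,0,3,0],[-3,0,4,0],[-3,0,5,0]])

```text
time: 19.55
tool_pos: [0.5747, 0.1857, 0.0792]
tool_rot: [0.002, 0.994, 0.107, 0.028]
contact_force: [-3.9, -0.6, 27.9]
gripper_width: -0.005
```

```bash
python3 - <<'E'
from h import *
where(); seat("t9")
E
```

```text
t 19.55 u 50.1 v -30.1 z 79.2 yaw 12.32 tooltilt x,y [3.26 0.12] F [-3.9 -0.6 27.9] w -0.005
t9 993 top z at hook, corner l, r (home 79): [80.3 80.4 79.7] rect (array([524.1, 207.9]), array([113.4, 167.2]), np.float32(12.68))
```

Request:
step_arm(steps=[[-2,0,8,0],[-2,0,9,0]])

```text
time: 19.8
tool_pos: [0.5797, 0.1865, 0.0796]
tool_rot: [0.002, 0.994, 0.107, 0.036]
contact_force: [-13.4, -1.9, 42.5]
gripper_width: 0.001
```

Request:
step_arm(steps=[[-1,0,-8,0],[0,0,-20,0],[-20,0,-40,0],[-40,0,-40,0],[-40,0,-30,0],[0,0,0,0],[0,0,0,0]])

```text
time: 20.5
tool_pos: [0.4755, 0.1647, 0.2161]
tool_rot: [0.001, 0.993, 0.107, 0.041]
contact_force: [0.4, -0.3, -1.4]
gripper_width: 0.005
```

```bash
python3 - <<'E'
from h import *
where(); seat("t10"); seat("t10b","top"); p=np.load("t10.npz")["p"]; q=np.load("t8.npz")["p"]
cv2.imwrite("pics/g7.png",cv2.resize(p[190:300,290:400,::-1],(600,600),interpolation=cv2.INTER_CUBIC))
d=np.load("t10.npz")["d"]
for l in ("lid","tub"): print(l,boxes_of("scene",l)[:1])
E
```

```text
t 20.5 u -51.3 v -29.1 z 216.1 yaw 12.3 tooltilt x,y [4.74 0.37] F [ 0.4 -0.3 -1.4] w 0.005
t10 1285 top z at hook, corner l, r (home 79): [81.2 81.1 81. ] rect (array([523.4, 207.6]), array([114.2, 167.6]), np.float32(12.9))
t10b 109 top z at hook, corner l, r (home 79): [80.6 82.1 83.1] rect (array([463.9, 206.6]), array([56.3, 91. ]), np.float32(-87.75))
lid []
tub [{'box': [318.1, 266.2, 57.6, 29.6], 'p': 0.55}]
```

View pics/g7.png

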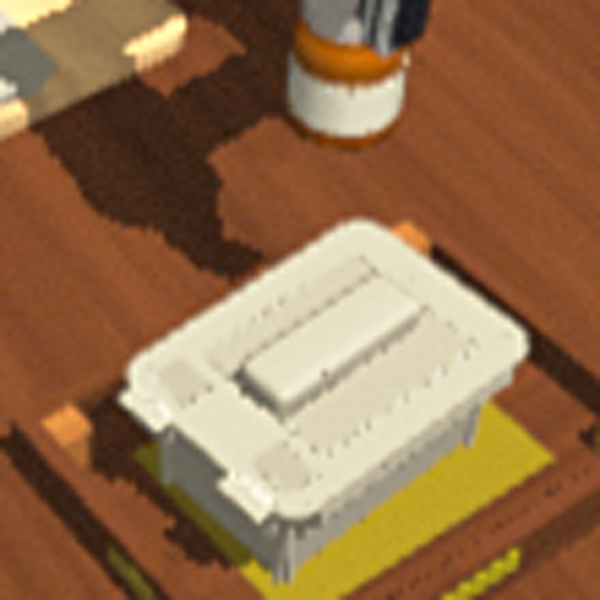

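```bash
python3 -c "
from h import *
where(); print(job_done())"
```

```text
t 20.7 u -51.1 v -29.1 z 213.9 yaw 12.29 tooltilt x,y [4.46 0.31] F [ 0.1 -0.5  0.6] w 0.003
the job is handed in; nothing more can be done
None
```

The tub is closed and standing upright in its tray. I handed the job in at about 20.7 s with the arm clear of everything. All the evidence for the snap is from heights in the images, because the clip joints themselves can't be read.

**What I did:** I gripped the big lid by its moulded grip and tilted it to about 11° by pressing its clip end on the tub's near rim. I then slid its lip under that end of the rim, laid it down and released it. With shut fingers I pressed the left corner to about 35 N and the right to about 42 N.

**Last checks:**
- **Flatness:** the scene camera put the lid's top at 81.2 mm at the hook, 81.1 mm at the left corner and 81.0 mm at the right. Before the clips went home, the clip end stood about 2.5 mm proud, so both clips look snapped.
- **Height offset:** those heights are about 2 mm above the nominal 79 mm. I put that down mostly to calibration and the expected 1 mm at the snapped clips.
- **Position:** after the presses the lid's centre was within about 1 mm of where it had first lined up with the tub.

**What went wrong or disagreed:**
- My first press on the left corner pushed outward and tipped the tub for a moment. It settled back upright, and I pressed again further in.
- In the last look the top camera's height fit (80.6, 82.1, 83.1 mm) disagreed, with far fewer points because the arm was probably in the way. After the left press it had read level (80.0, 80.1, 79.9 mm).
- The lid detector found no lid in the last image.
- I did not re-measure the other things on the bench. The arm touched nothing but the lid, and the tub only through the lid.

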